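Build a staggered shielding wall and shelter the bottle behind it

ROBOT

A 7-joint arm with a two-finger parallel gripper is mounted at the origin on a cart in front of the work surface, level with it; the furniture and walls round the work are solid. World frame = base frame: x ahead of the robot, y to its left, z up, the work surface at z = 0. Lengths are in mm, angles in degrees, forces in N, time in s.
With the tool pointing down it reaches from about 425 to 825 mm from the base axis. Payload 3.6 kg.
Tool frame: the origin (TCP) lies at the very end of the fingers, on their centre line; the grasp point (between the pads) lies 19 mm behind it; z points along the fingers, y is the line along which they close (so a half turn about z gives the same grasp; the last joint's range is limited). The gripper opens to 93 mm and grips with 3 to 60 N. Pads are 15 mm wide; open, the fingers measure 128 mm over their backs; the gripper's body (75 mm by 188 mm) begins 65 mm behind the grasp point.
Start: joints at [-74.857, 35.231, -0.722, 81.555, 0.464, 63.22, -2.315], TCP at [186.334, 622.689, 218.64] pointing down, gripper open.
Joint ranges: [-178.69, 178.69], [-17.37, 117.87], [-77.05, 75.6], [15.02, 138.74], [-78.02, 258.01], [0.78, 113.62], [-162.83, 162.83]. Speed limits (degrees/s): [159.86, 159.86, 180, 180, 180, 180, 180].

INTERFACE

Orientations are given as [roll, pitch, yaw] about the fixed x, y, z axes, in that order (R = Rz(yaw) Ry(pitch) Rx(roll)).
In Python, from station import manip gives the robot as it stands.
- The arm moves only by the tool drive_tool, never from a script. Its argument "moves" is one flat list of numbers, 4 for each row, row after row: the shift along the tool's x, y, z in mm, then the turn about the tool's z in rad. A call has 1 to 5 rows; each row is the pose to reach, as a shift and turn from the pose commanded when the call began, along the tool's axes at that moment; what a row does not reach only later rows make up. A row lasts 1/12 s, in which the tool goes at most 41.7 mm and 7.16 degrees, less where a joint would pass 70% of its speed; a pose out of reach is approached as far as the arm can. A call with a gripper value outside its range is refused whole. "fingers" is the closure, from 0 (fully open) to 1 (shut), set as the call begins (left out, the last holds). The fingers move at their own pace and stop on an object; "newtons" is the grip in N (left out, the last holds). Time passes only in rows, so rows that repeat a pose let the fingers close. It gives the time, the measured TCP pose, the force, the opening and the grip force at its end, in the units of the state.
- manip.get_obs(): the state, without advancing time (a new reading comes with each control period).
- manip.read_camera(name): name is "side" or "top"; returns a dict with "image" (420x560x3 uint8, red, green, blue), "camera_matrix" (3x3 intrinsics, pixels), "R" (3x3) and "t" (3): a world point X has camera coordinates R X + t. Camera axes: x right, y down, z forward; pixel columns grow to the right and rows downward; lengths in mm; the calibration is good to about 2 mm. A picture is of the moment at which its call begins. There is no depth.
- manip.hand_in(): hands the job in; it is judged then, once.
The state is a dict: "time_s": time; "joint_positions": joint angles; "dq": joint speeds; "tau": joint torques, N m; "eef_pos": TCP position; "eef_rot": TCP orientation; "ft_force": force on the tool from outside, world axes, zero at the start; "ft_torque": the same for the moment, N m; "width": finger opening in mm; "grip_force": force on a finger pad.
Only numpy, scipy, OpenCV 4.12 (cv2) and the standard library are available. Lean on these libraries where they do the work, as an engineer would, in place of code of your own. Each camera call takes 0.05 s, during which the arm holds its last target. There are 200 camera calls.

TASK

Build a small shielding wall on the flat metal base plate: lay the long and the short flat-topped brick end to end along the dark band, long one on the left and short one on the right as the robot sees it, so that their ends meet at the white cross line, then lay the roof-shaped capping brick lengthwise on top of them, centred over the joint. Only when the wall stands, set the amber bottle (the one standing among the bricks, not the one at the back of the table) upright on the plate behind the wall, away from the robot and in line with the joint. Keep the bottle upright all the while, and leave everything standing still by itself.

Things in the scene. Friction and masses are not known exactly. Their poses are not given: they have to be found in the camera images.
- base_plate: Fixed flat metal plate, 170 (x) x 230 (y) x 8 mm, top face 8 mm above the table. Origin at the centre of its underside; x points away from the robot (turned by at most 0.3 rad), y to the robot's left. A flush dark band 44 mm wide runs along y, its centre line at x = -45 mm, and a flush white cross line lies over it at y = 0. Behind the band the plate is bare for the bottle.
- long_brick: Loose grey brick, 40 (x) x 100 (y, its length) x 36 mm, about 0.4 kg, flat top with two small dark dots. Origin at the centre of its underside, z up. Same either way round.
- short_brick: Loose grey brick, 40 (x) x 70 (y, its length) x 36 mm, about 0.4 kg, flat top with two small dark dots. Origin at the centre of its underside, z up. Same either way round.
- cap_brick: Loose grey capping brick, 40 (x) x 90 (y, its length) mm, roof-shaped: upright sides up to 24 mm, then sloping at 45 degrees to a rounded ridge along y at 42 mm; flat underside. about 0.4 kg. Grip its upright sides, low. Origin at the centre of its underside, z up. Same either way round.
- bottle: Loose amber bottle with an orange screw cap, standing upright among the bricks: round body 58 mm in diameter, 113 mm tall with its cap, straight-sided up to about 65 mm; about 0.25 kg. Grip round the body. Origin at the centre of its underside, z up. (A like bottle standing far back on the table is not part of the job.)
Things that resemble listed ones, but are neither listed nor needed, are in the scene too. Leave any turquoise look-alike of the short_brick alone.

How it is judged (in metres and radians):
On the way, in this order (a step that is already met when the one before it is completed fails the run):
1. the long and the short brick lie end to end on the band, released (x of long_brick in the frame of base_plate between -0.057 and -0.033 m and y of long_brick in the frame of base_plate between 0.04 and 0.066 m and z of long_brick in the frame of base_plate between 0.004 and 0.012 m and angle between each of long_brick, short_brick's own z axis and vertical below 0.1 rad and angle between the y axis of each of long_brick, short_brick and the y axis of base_plate, either way round below 0.14 rad and x of short_brick in the frame of base_plate between -0.057 and -0.033 m and y of short_brick in the frame of base_plate between -0.051 and -0.025 m and z of short_brick in the frame of base_plate between 0.004 and 0.012 m and horizontal distance between long_brick and short_brick below 0.097 m and contact force between the fingers and long_brick below 0.3 N and contact force between the fingers and short_brick below 0.3 N), for 0.2 s.
2. the capping brick lies on both, over the joint, released (all of step 1 and x of cap_brick in the frame of base_plate between -0.059 and -0.031 m and y of cap_brick in the frame of base_plate between -0.015 and 0.015 m and z of cap_brick in the frame of base_plate between 0.04 and 0.048 m and angle between cap_brick's own z axis and vertical below 0.1 rad and angle between the y axis of cap_brick and the y axis of base_plate, either way round below 0.14 rad and contact force between the fingers and cap_brick below 0.3 N), for 0.2 s.
3. the bottle stands behind the finished wall, released (all of step 2 and x of bottle in the frame of base_plate between 0 and 0.062 m and y of bottle in the frame of base_plate between -0.018 and 0.018 m and z of bottle in the frame of base_plate between 0.004 and 0.012 m and angle between bottle's own z axis and vertical below 0.1 rad and contact force between the fingers and bottle below 0.3 N), for 0.2 s.
At the end, for the whole second after the job is handed in: Bricks flat on the band: within 12 mm of its centre line, parallel within 0.14 rad, each within 13 mm of its place, gap under 12 mm; cap flat on both, within 15 mm of the joint; bottle upright on the plate, within 18 mm of the cross line and 45 to 107 mm behind the band; all released, still (all of step 3 and linear speed of each of long_brick, short_brick, cap_brick, bottle below 0.01 m/s); the robot touches nothing.
It fails at once if the bottle is tipped by more than 0.5 rad (angle between bottle's own z axis and vertical above 0.5 rad).
It also fails if it takes over 112 s, if anything falls off the work surface, if the arm or the gripper's body presses on something with over 40 N, if the wrist force passes 120 N, or if a joint passes its speed limit or range.

## Working session

There is one attempt and no reset: what is moved stays moved. The work goes in short steps, Python scripts to look and compute and a tool call to move; the robot and the scene stay as the last step left them, time stands still between calls to the robot, and variables do not carry over. Pictures are saved under pics/ and viewed, at most 14 in all, crops included, and the job is handed in when it is done.

Besides the shell and the picture viewer there is one more tool, called after ">>>" as name(argument=value, ...) on one line, values as JSON. drive_tool: Moves the arm, as the interface text tells. Its arguments: {"type":"object","properties":{"moves":{"type":"array"},"fingers":{"type":"number"},"newtons":{"type":"number"}},"required":["moves"]}

```bash
mkdir -p pics
cat > h.py <<'E'
import numpy as np, cv2, json
from station import manip
def snap(tag):
    out={}
    for n in ("side","top"):
        c=manip.read_camera(n); cv2.imwrite(f"pics/{tag}_{n}.png",c["image"][:,:,::-1])
        out[n]=c
        np.savez(f"{n}.npz",K=c["camera_matrix"],R=c["R"],t=c["t"],im=c["image"])
def ray(n,u,v,z):
    c=np.load(n+".npz"); R=c["R"];t=c["t"].ravel()
    d=R.T@np.linalg.solve(c["K"],np.array([u,v,1.])); o=-R.T@t
    return o+d*(z-o[2])/d[2]
def tri(a,b):  # two views: (name,u,v)
    A=[];y=[]
    for n,u,v in (a,b):
        c=np.load(n+".npz");P=c["K"]@np.c_[c["R"],c["t"].ravel()]
        for k,w in ((0,u),(1,v)):
            r=P[k]-w*P[2];A.append(r[:3]/np.linalg.norm(r[:3]));y.append(-r[3]/np.linalg.norm(r[:3]))
    return np.linalg.lstsq(np.array(A),np.array(y),rcond=None)[0]
E
python3 - <<'E'
from h import *
snap("a")
for n in("side","top"):
    c=np.load(n+".npz");print(n,c["K"].round(1).tolist(),(-c["R"].T@c["t"].ravel()).round(0),c["R"].round(2).tolist())
    cv2.imwrite(f"pics/a_{n}_L.png",cv2.resize(c["im"][:,:,::-1],(800,600),interpolation=cv2.INTER_CUBIC))
print(manip.get_obs())
E
```

```text
side [[424.0, 0.0, 277.4], [0.0, 424.0, 206.3], [0.0, 0.0, 1.0]] [ 161. -976.  505.] [[0.95, -0.31, -0.0], [-0.13, -0.39, -0.91], [0.28, 0.87, -0.41]]
top [[464.6, 0.0, 278.2], [0.0, 464.6, 215.7], [0.0, 0.0, 1.0]] [ 364.   17. 1293.] [[-0.01, -1.0, 0.02], [-1.0, 0.0, -0.1], [0.1, -0.02, -1.0]]
{'time_s': 0.1, 'joint_positions': array([-74.85595164,  35.28249097,  -0.72385506,  81.62832365,
         0.46522578,  63.21948418,  -2.31835977]), 'dq': array([ 0.05895815, -0.22531984,  0.00306456, -0.2158448 ,  0.02174365,
        0.09222025,  0.00993273]), 'tau': array([ 1.12222519e-03, -4.60040188e+01,  2.10047518e-01, -1.66244119e+01,
       -6.11594785e-02,  1.69400359e-02,  1.02047666e-04]), 'eef_pos': array([186.16404214, 622.05711479, 217.63283272]), 'eef_rot': array([-1.79872605e+02,  1.91503837e-03,  1.63339046e+02]), 'ft_force': array([ 0.88685702, -0.37816432,  0.2215898 ]), 'ft_torque': array([ 0.03154591, -0.03436811, -0.05509157]), 'grip_force': 0.0, 'width': 92.93999954996455}
```

View pics/a_top_L.png

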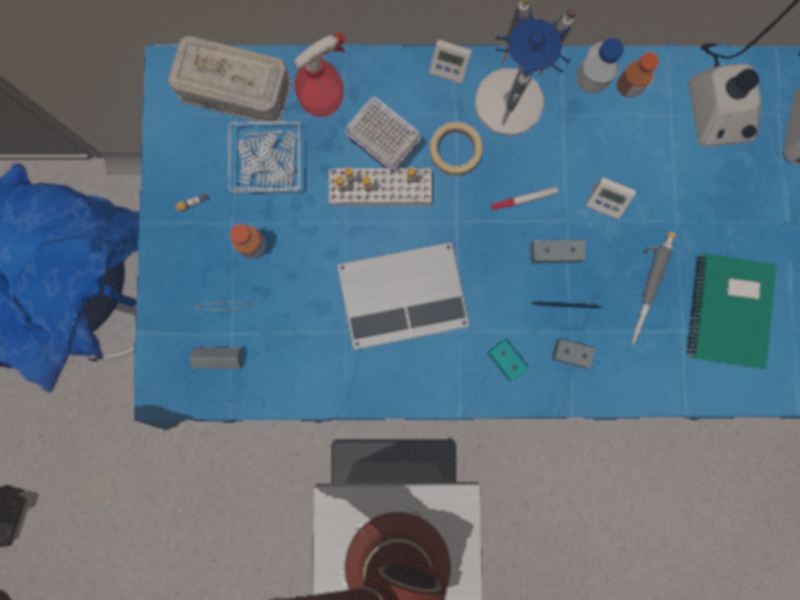

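View pics/a_side_L.png

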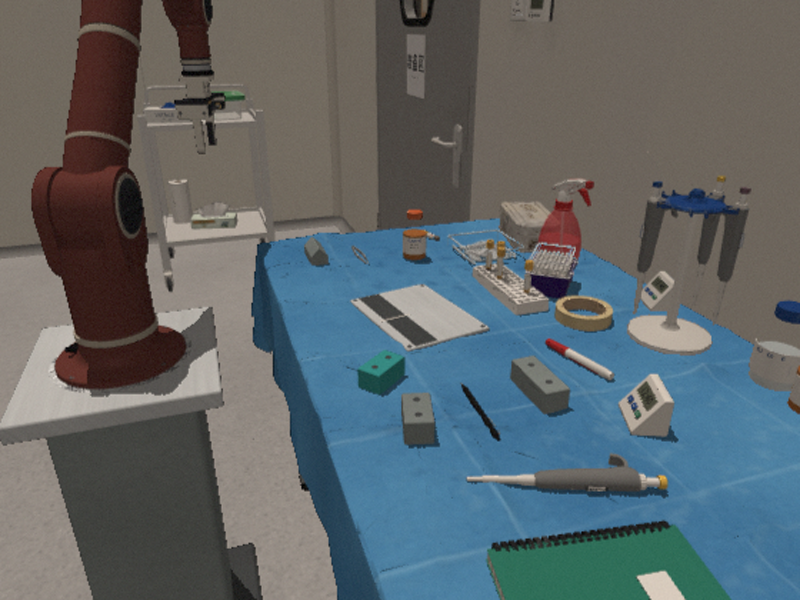

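Top picture: plate corners near (340,267), (448,245), (467,325) and (357,345). Long brick is at (558,250), short at (574,353), turquoise at (508,360), cap at (216,357) and bottle at (247,240). The side picture shows the same layout. Next I zoom in on them for subpixel points.

```bash
cat >> h.py <<'E'
def mosaic(tag,n,boxes,s=5):
    # boxes: list of (u0,v0) top left, each tile 52x38 -> 260x190 at s=5; 3 columns
    im=np.load(n+".npz")["im"][:,:,::-1]; tiles=[]
    for u0,v0 in boxes:
        t=cv2.resize(im[v0:v0+38,u0:u0+52],None,fx=s,fy=s,interpolation=cv2.INTER_CUBIC)
        for k in range(0,52,10): cv2.line(t,(k*s,0),(k*s,4),(0,0,255),1); 
        for k in range(0,38,10): cv2.line(t,(0,k*s),(4,k*s),(0,0,255),1)
        cv2.putText(t,f"{u0},{v0}",(8,16),0,.4,(0,255,255),1); tiles.append(t)
    while len(tiles)%3: tiles.append(0*tiles[0])
    cv2.imwrite(f"pics/{tag}.png",np.vstack([np.hstack(tiles[i:i+3]) for i in range(0,len(tiles),3)]))
E
python3 - <<'E'
from h import *
mosaic("mt","top",[(365,157),(376,228),(125,232),(147,150),(233,170),(285,165),(240,205),(262,205),(290,205)])
mosaic("ms","side",[(352,245),(270,270),(200,158),(265,140),(240,195),(270,195),(300,205),(255,215),(280,210)])
E
```

```text
(no output)
```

View pics/mt.png

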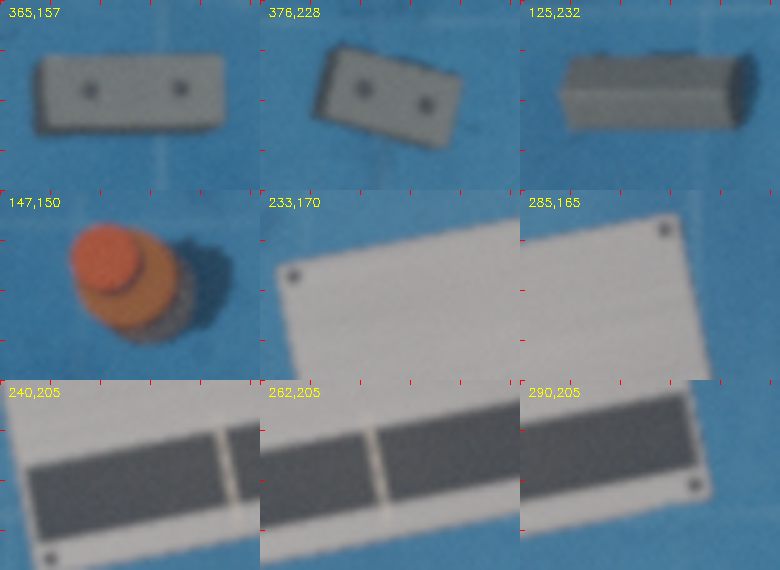

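View pics/ms.png

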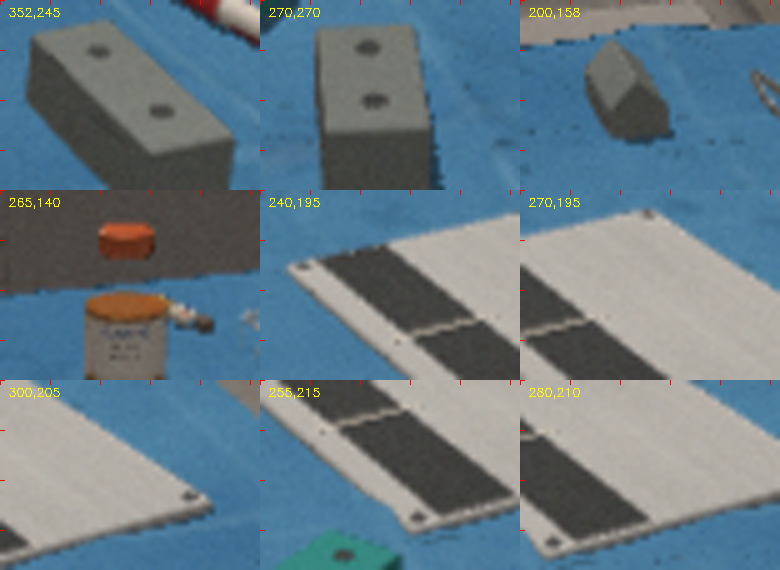

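Zooms: the dots, screws, cross line and bottle cap are all clear in both views; the cap brick needs a closer look in the side view. Now I triangulate.

```bash
cat > m.py <<'E'
from h import *
P=lambda o,p:(o[0]+p[0]/5-.4,o[1]+p[1]/5-.4)
pts={'longL':(P((365,157),(90,91)),P((352,245),(98,51))),'longR':(P((365,157),(181,89)),P((352,245),(161,110))),
'shL':(P((376,228),(104,89)),P((270,270),(108,47))),'shR':(P((376,228),(167,105)),P((270,270),(115,100))),
'bot':(P((147,150),(105,67)),P((265,140),(127,37))),
'TL':(P((233,170),(33,86)),P((270,195),(128,23))),'TR':(P((285,165),(145,40)),P((300,205),(190,116))),
'BL':(P((240,205),(50,178)),P((240,195),(42,76))),'BR':(P((290,205),(175,105)),P((280,210),(33,162)))}
X={k:tri(('top',*a),('side',*b)) for k,(a,b) in pts.items()}
E
python3 - <<'E'
from m import *
Z={'l':36,'s':36,'b':113,'T':8,'B':8}
for k,x in X.items():
    z=Z[k[0]]; print(k,x.round(1),'top@z',ray('top',*pts[k][0],z).round(1)[:2],'side@z',ray('side',*pts[k][1],z).round(1)[:2])
print('cap ridge',[ray('top',*P((125,232),p),42).round(1) for p in((40,91),(210,90))])
print('cross', [ray('top',*P((240,205),p),8).round(1) for p in((221,50),(234,122))])
im=np.load("side.npz")["im"][155:195,205:245,::-1]
im2=np.load("top.npz")["im"][237:264,130:184,::-1]
a=cv2.resize(im,None,fx=14,fy=14,interpolation=cv2.INTER_CUBIC)
cv2.imwrite("pics/capz.png",a)
E
```

```text
longL [ 597.3 -290.7   35.2] top@z [ 597.4 -290.7] side@z [ 596.2 -291.9]
longR [ 598.  -340.9   35.6] top@z [ 598.4 -341. ] side@z [ 597.2 -341.4]
shL [ 403.1 -323.    35.1] top@z [ 403.3 -322.9] side@z [ 402.4 -324.2]
shR [ 394.  -357.    35.2] top@z [ 394.5 -356.9] side@z [ 393. -358.]
bot [615.7 281.9 113.1] top@z [615.6 282. ] side@z [616.  282.3]
TL [570.2 105.3   6.7] top@z [569.9 105.2] side@z [569.1 102.4]
TR [ 609.3 -103.3    6.9] top@z [ 609.5 -103.3] side@z [ 607.9 -105.2]
BL [419.7  76.5   6.5] top@z [420.7  76.2] side@z [417.8  73.6]
BR [ 459.8 -131.9    6.6] top@z [ 460.2 -131.9] side@z [ 458.5 -134.3]
cap ridge [array([395.2, 387.1,  42. ]), array([395.3, 296.6,  42. ])]
cross [array([491.4, -18.8,   8. ]), array([451.2, -25.7,   8. ])]
```

View pics/capz.png

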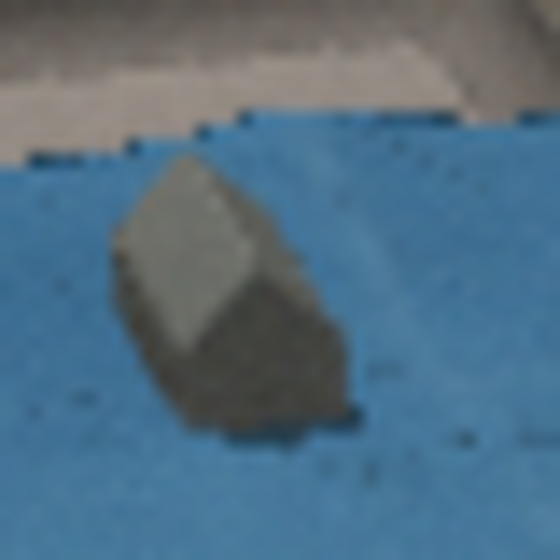

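Long brick: dots 50.3 mm apart, top at z about 35.4, centre (597.7, -315.8), yaw about 0.8°. Short brick: centre (398.6, -340), top about 35, yaw -15°. Plate: centre (514.8, -13.4), yaw 10.8°. The cross-line mid (471, -22) agrees with that. In the cap close-up the ridge runs from (195,160) to (257,272) in 14x crop pixels. I triangulate that ridge and write the planner.

```bash
cat > plan.py <<'E'
from h import *
def plan(start,wps,step=38,ang=6.4):
    """start/wps: x,y,z,yaw deg (tool down). prints calls of <=5 rows in tool axes"""
    cur=np.array(start,float); rows=[]; p=cur.copy()
    for w in wps:
        w=np.array(w[:4],float); st=w[4] if len(w)>4 else step
        d=w-p; n=max(1,int(np.ceil(max(np.linalg.norm(d[:3])/step,abs(d[3])/ang))))
        rows+=[p+d*(i+1)/n for i in range(n)]; p=w
    for i in range(0,len(rows),5):
        a=np.radians(cur[3]); B=np.array([[np.cos(a),np.sin(a),0],[np.sin(a),-np.cos(a),0],[0,0,-1]])
        out=[]
        for r in rows[i:i+5]:
            q=np.round(B@(r[:3]-cur[:3]),0); t=np.round(np.radians(cur[3]-r[3]),2); out.append([*q.astype(int).tolist(),float(t)])
        print(str(sum(out,[])).replace(" ",""))
        cur=np.r_[cur[:3]+B.T@np.array(out[-1][:3]),cur[3]-np.degrees(out[-1][3])]
    print("end",cur.round(1))
def here():
    o=manip.get_obs(); print("t",round(o["time_s"],2),"F",o["ft_force"].round(1),"w",round(o["width"],1),"g",round(o["grip_force"],1),"pose",o["eef_pos"].round(1),o["eef_rot"].round(2))
    return [*o["eef_pos"],o["eef_rot"][2]]
E
python3 - <<'E'
from plan import *
from m import P
s=lambda p:(205+(p[0]+.5)/14-.5,155+(p[1]+.5)/14-.5)
print(tri(('top',*P((125,232),(40,91))),('side',*s((195,160)))).round(1),tri(('top',*P((125,232),(210,90))),('side',*s((257,272)))).round(1))
plan(here(),[(450,300,210,130),(570,-100,200,105),(597.7,-315.8,120,90.8),(597.7,-315.8,46,90.8)])
E
```

```text
[396.  388.4  37.3] [394.5 297.1  40.1]
t 0.1 F [ 0.9 -0.4  0.2] w 92.9 g 0.0 pose [186.2 622.1 217.6] [-179.87    0.    163.34]
[-31,-21,1,0.05,-63,-42,1,0.11,-94,-64,2,0.16,-125,-85,3,0.21,-157,-106,3,0.26]
[-36,-12,1,0.06,-71,-25,2,0.11,-107,-37,3,0.16,-143,-49,3,0.22,-179,-62,4,0.27]
[-37,-2,1,0.05,-71,-19,2,0.09,-105,-36,2,0.13,-140,-53,3,0.17,-174,-70,4,0.21]
[-36,-9,1,0.04,-73,-18,2,0.08,-110,-28,3,0.12,-147,-37,4,0.16,-183,-46,5,0.2]
[-38,-2,1,0.04,-76,-4,2,0.08,-107,-11,13,0.11,-137,-17,24,0.15,-168,-24,36,0.18]
[-31,-1,11,0.04,-62,-2,23,0.08,-93,-3,34,0.11,-124,-4,46,0.15,-124,-4,83,0.15]
[0,0,37,-0.0]
end [ 597.5 -316.1   45.6   90.6]
```

The cap ridge measures 91 mm long at z about 39, centred at (395.2, 342.5), which fits the 90 and 42 mm in the text. Moving.

>>> drive_tool(moves=[-31, -21, 1, 0.05, -63, -42, 1, 0.11, -94, -64, 2, 0.16, -125, -85, 3, 0.21, -157, -106, 3, 0.26], fingers=0.25, newtons=35)

```text
time_s: 0.52
eef_pos: [306.8, 474.3, 215.1]
eef_rot: [-179.9, -0.0, 148.3]
ft_force: [1.5, 0.0, 0.3]
width: 69.9
grip_force: 0.0
```

>>> drive_tool(moves=[-36, -12, 1, 0.06, -71, -25, 2, 0.11, -107, -37, 3, 0.16, -143, -49, 3, 0.22, -179, -62, 4, 0.27])

```text
time_s: 0.93
eef_pos: [427.2, 328.1, 211.5]
eef_rot: [-180.0, -0.0, 132.8]
ft_force: [0.1, 0.9, -0.6]
width: 69.2
grip_force: 0.0
```

>>> drive_tool(moves=[-37, -2, 1, 0.05, -71, -19, 2, 0.09, -105, -36, 2, 0.13, -140, -53, 3, 0.17, -174, -70, 4, 0.21])

```text
time_s: 1.35
eef_pos: [493.9, 152.6, 207.4]
eef_rot: [-180.0, -0.0, 120.8]
ft_force: [0.1, 0.2, -0.1]
width: 69.9
grip_force: 0.0
```

>>> drive_tool(moves=[-36, -9, 1, 0.04, -73, -18, 2, 0.08, -110, -28, 3, 0.12, -147, -37, 4, 0.16, -183, -46, 5, 0.2])

```text
time_s: 1.77
eef_pos: [548.4, -28.0, 202.3]
eef_rot: [-180.0, -0.0, 109.4]
ft_force: [0.5, -0.1, 1.1]
width: 69.9
grip_force: 0.0
```

>>> drive_tool(moves=[-38, -2, 1, 0.04, -76, -4, 2, 0.08, -107, -11, 13, 0.11, -137, -17, 24, 0.15, -168, -24, 36, 0.18])

```text
time_s: 2.18
eef_pos: [582.0, -193.7, 166.0]
eef_rot: [-180.0, -0.0, 99.1]
ft_force: [0.9, 0.6, -0.2]
width: 70.0
grip_force: 0.0
```

>>> drive_tool(moves=[-31, -1, 11, 0.04, -62, -2, 23, 0.08, -93, -3, 34, 0.11, -124, -4, 46, 0.15, -124, -4, 46, 0.15])

```text
time_s: 2.6
eef_pos: [593.7, -323.6, 117.3]
eef_rot: [-179.7, 0.3, 90.0]
ft_force: [-1.1, -1.1, -1.2]
width: 69.6
grip_force: 0.0
```

Run:
```python
from plan import *
snap("b")
plan(here(),[(597.7,-315.8,50,90.8),(597.7,-315.8,6,90.8)])
mosaic("mb","top",[(365,157)]); mosaic("mb2","side",[(345,230),(352,250)])
im=np.vstack([cv2.imread("pics/mb.png"),cv2.imread("pics/mb2.png")]); cv2.imwrite("pics/mb3.png",im)
```

```text
t 2.7 F [0.8 2.  0.1] w 69.8 g 0.0 pose [ 596.3 -316.7  119.1] [-1.7984e+02 -4.0000e-02  9.0420e+01]
[0,1,35,-0.0,1,1,69,-0.01,1,1,91,-0.01,1,1,113,-0.01]
end [ 597.3 -315.7    6.1   91. ]
```

View pics/mb3.png

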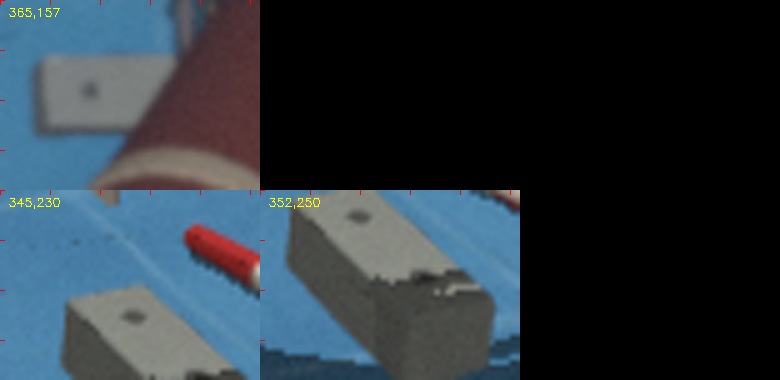

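The crops show the long brick unmoved at (383,175) in the top view, partly hidden by the arm. I descend.

>>> drive_tool(moves=[1, 1, 30, 0, 1, 1, 60, -0.01, 1, 1, 85, -0.01, 1, 1, 103, -0.01, 1, 1, 112, -0.01])

```text
time_s: 3.12
eef_pos: [598.1, -310.7, 6.1]
eef_rot: [-179.8, -0.2, 91.3]
ft_force: [-0.6, -0.1, -0.2]
width: 70.0
grip_force: 0.0
```

>>> drive_tool(moves=[0, 0, 0, 0, 0, 0, 0, 0, 0, 0, 0, 0, 0, 0, 0, 0, 0, 0, 0, 0], fingers=0.8, newtons=35)

```text
time_s: 3.53
eef_pos: [598.1, -315.0, 10.2]
eef_rot: [-180.0, 0.0, 91.2]
ft_force: [-4.4, -0.1, 3.0]
width: 41.5
grip_force: 2.1
```

Run:
```python
from plan import *
plan(here(),[(597.7,-315.8,80,91),(461,-60,90,100.8),(460.8,29.3,80,100.8),(460.8,29.3,20,100.8)])
```

```text
t 3.53 F [-4.4 -0.1  3. ] w 41.5 g 2.1 pose [ 598.1 -315.    10.2] [-1.7996e+02  4.0000e-02  9.1150e+01]
[0,0,-35,0.0,-1,0,-70,0.0,32,-17,-71,-0.02,64,-33,-72,-0.04,96,-50,-74,-0.06]
[33,-14,-1,-0.02,67,-29,-2,-0.04,100,-43,-3,-0.07,133,-58,-5,-0.09,166,-72,-6,-0.11]
[30,5,4,0.0,59,11,7,0.0,88,17,10,0.0,88,17,40,0.0,88,17,70,0.0]
end [461.2  29.3  20.2 100.9]
```

>>> drive_tool(moves=[0, 0, 0, 0, 0, 0, 0, 0, 0, 0, 0, 0], fingers=1.0)

```text
time_s: 3.78
eef_pos: [597.8, -315.0, 10.1]
eef_rot: [-179.9, 0.0, 91.1]
ft_force: [-3.5, 0.5, 6.1]
width: 39.7
grip_force: 35.0
```

Run:
```python
from plan import *
plan(here(),[(597.7,-315.8,80,91)],step=30)
```

```text
t 3.78 F [-3.5  0.5  6.1] w 39.7 g 35.0 pose [ 597.8 -315.    10.1] [-1.7995e+02  2.0000e-02  9.1130e+01]
[0,0,-23,0.0,-1,0,-47,0.0,-1,0,-70,0.0]
end [ 597.9 -316.    80.1   91.1]
```

>>> drive_tool(moves=[0, 0, -20, 0, -1, 0, -45, 0, -1, 0, -70, 0, 32, -17, -71, -0.02, 64, -33, -72, -0.04])

```text
time_s: 4.2
eef_pos: [565.1, -253.6, 82.1]
eef_rot: [179.7, 0.2, 93.3]
ft_force: [-0.3, 2.1, -5.9]
width: 40.2
grip_force: 35.0
```

Run:
```python
from plan import *
plan(here(),[(470,-90,82,100.8),(460.8,29.3,82,100.8),(460.8,29.3,82,100.8),(460.8,29.3,40,100.8)],step=34)
```

```text
t 4.2 F [-0.3  2.1 -5.9] w 40.2 g 35.0 pose [ 565.1 -253.6   82.1] [179.75   0.25  93.28]
[28,-14,0,-0.02,56,-29,0,-0.04,84,-43,0,-0.07,113,-57,0,-0.09,141,-71,0,-0.11]
[29,-11,0,-0.02,59,-9,0,-0.02,89,-6,0,-0.02,119,-3,0,-0.02,148,-1,0,-0.02]
[0,0,0,-0.0,0,0,21,-0.0,0,0,42,-0.0]
end [460.5  28.9  40.1 100.7]
```

>>> drive_tool(moves=[28, -14, 0, -0.02, 56, -29, 0, -0.04, 84, -43, 0, -0.07, 113, -57, 0, -0.09, 141, -71, 0, -0.11])

```text
time_s: 4.62
eef_pos: [484.0, -112.9, 80.4]
eef_rot: [180.0, -0.0, 99.8]
ft_force: [1.4, 0.8, -5.0]
width: 40.1
grip_force: 35.0
```

>>> drive_tool(moves=[29, -11, 0, -0.02, 59, -9, 0, -0.02, 89, -6, 0, -0.02, 119, -3, 0, -0.02, 148, -1, 0, -0.02])

```text
time_s: 5.03
eef_pos: [459.0, 32.9, 80.6]
eef_rot: [179.9, -0.0, 100.9]
ft_force: [1.2, 1.0, -4.3]
width: 39.8
grip_force: 35.0
```

>>> drive_tool(moves=[0, 0, 0, 0, 0, 0, 10, 0, 0, 0, 25, 0, 0, 0, 40, 0, 0, 0, 40, 0])

```text
time_s: 5.45
eef_pos: [457.5, 31.2, 38.7]
eef_rot: [-179.8, -0.0, 100.9]
ft_force: [-0.4, 0.1, -4.9]
width: 39.8
grip_force: 35.0
```

Run:
```python
from plan import *
plan(here(),[(460.8,29.3,19,100.8)],step=12)
```

```text
t 5.45 F [-0.4  0.1 -4.9] w 39.8 g 35.0 pose [457.5  31.2  38.7] [-1.7975e+02 -4.0000e-02  1.0090e+02]
[-1,1,10,0.0,-3,3,20,0.0]
end [461.   28.8  18.7 100.9]
```

>>> drive_tool(moves=[-1, 1, 8, 0, -2, 3, 15, 0, -2, 3, 18, 0, -2, 3, 18, 0, -2, 3, 18, 0])

```text
time_s: 5.87
eef_pos: [462.5, 29.6, 22.7]
eef_rot: [180.0, -0.0, 100.9]
ft_force: [-0.1, 0.0, -4.0]
width: 39.9
grip_force: 35.0
```

>>> drive_tool(moves=[0, 0, 0, 0, 0, 0, 0, 0])

```text
time_s: 6.03
eef_pos: [462.6, 29.7, 23.0]
eef_rot: [180.0, 0.0, 100.9]
ft_force: [0.1, 0.5, -5.0]
width: 39.8
grip_force: 35.0
```

>>> drive_tool(moves=[0, -1, 2, 0, 0, -2, 4, 0, 0, -2, 5, 0, 0, -2, 5, 0, 0, -2, 5, 0])

```text
time_s: 6.45
eef_pos: [460.0, 29.3, 18.0]
eef_rot: [-180.0, -0.0, 100.9]
ft_force: [-2.4, 0.8, 3.1]
width: 39.5
grip_force: 35.0
```

>>> drive_tool(moves=[0, 0, 0, 0, 0, 0, 0, 0, 0, 0, 0, 0, 0, 0, 0, 0], fingers=0.3)

```text
time_s: 6.78
eef_pos: [460.8, 29.3, 17.7]
eef_rot: [180.0, 0.0, 100.9]
ft_force: [0.7, -0.2, 0.7]
width: 61.8
grip_force: 0.0
```

>>> drive_tool(moves=[0, 0, -15, 0, 0, 0, -40, 0, 0, 0, -70, 0, 0, 0, -105, 0])

```text
time_s: 7.12
eef_pos: [459.4, 29.2, 122.9]
eef_rot: [-179.8, 0.0, 100.9]
ft_force: [-0.2, 0.2, -0.1]
width: 65.1
grip_force: 0.0
```

Run:
```python
from plan import *
plan(here(),[(510,-150,130,90),(398.6,-340,130,75),(398.6,-340,100,75),(398.6,-340,40,75)])
```

```text
t 7.12 F [-0.2  0.2 -0.1] w 65.1 g 0.0 pose [459.4  29.2 122.9] [-1.7982e+02  1.0000e-02  1.0087e+02]
[-37,3,-1,0.04,-74,6,-3,0.08,-111,10,-4,0.11,-148,13,-6,0.15,-185,16,-7,0.19]
[-32,-19,0,0.04,-64,-37,0,0.09,-96,-56,0,0.13,-127,-74,0,0.17,-159,-93,0,0.22]
[-35,-11,0,0.04,-35,-11,30,0.04,-35,-11,60,0.04,-35,-11,90,0.04]
end [ 398.6 -340.2   39.9   75.1]
```

>>> drive_tool(moves=[-37, 3, -1, 0.04, -74, 6, -3, 0.08, -111, 10, -4, 0.11, -148, 13, -6, 0.15, -185, 16, -7, 0.19])

```text
time_s: 7.53
eef_pos: [511.5, -150.9, 130.0]
eef_rot: [180.0, 0.0, 89.9]
ft_force: [0.1, 0.8, 0.1]
width: 64.9
grip_force: 0.0
```

>>> drive_tool(moves=[-32, -19, 0, 0.04, -64, -37, 0, 0.09, -96, -56, 0, 0.13, -127, -74, 0, 0.17, -159, -93, 0, 0.22])

```text
time_s: 7.95
eef_pos: [417.2, -309.6, 129.6]
eef_rot: [180.0, -0.0, 77.3]
ft_force: [0.5, 1.2, -0.8]
width: 64.9
grip_force: 0.0
```

>>> drive_tool(moves=[-35, -11, 0, 0.04, -35, -11, 30, 0.04, -35, -11, 60, 0.04, -35, -11, 80, 0.04, -35, -11, 80, 0.04])

```text
time_s: 8.37
eef_pos: [397.4, -338.2, 46.1]
eef_rot: [-179.6, -0.2, 75.1]
ft_force: [-0.1, 0.3, -0.2]
width: 65.4
grip_force: 0.0
```

>>> drive_tool(moves=[0, 0, 0, 0, 0, 0, 0, 0])

```text
time_s: 8.53
eef_pos: [400.3, -340.8, 50.6]
eef_rot: [179.9, 0.1, 75.1]
ft_force: [-0.4, -0.2, 0.4]
width: 65.5
grip_force: 0.0
```

Run:
```python
from plan import *
plan(here(),[(398.6,-340,9,75)],step=15)
```

```text
t 8.53 F [-0.4 -0.2  0.4] w 65.5 g 0.0 pose [ 400.3 -340.8   50.6] [1.7991e+02 6.0000e-02 7.5110e+01]
[0,-1,14,0.0,0,-1,28,0.0,0,-2,42,0.0]
end [ 398.4 -340.3    8.6   75.1]
```

>>> drive_tool(moves=[0, -1, 14, 0, 0, -1, 28, 0, 0, -2, 41, 0, 0, -2, 41, 0, 0, -2, 41, 0])

```text
time_s: 8.95
eef_pos: [398.4, -340.1, 9.7]
eef_rot: [179.9, 0.0, 75.1]
ft_force: [-0.3, -0.2, 0.1]
width: 65.2
grip_force: 0.0
```

>>> drive_tool(moves=[0, 0, 0, 0, 0, 0, 0, 0, 0, 0, 0, 0, 0, 0, 0, 0, 0, 0, 0, 0], fingers=1.0)

```text
time_s: 9.37
eef_pos: [398.0, -339.8, 9.2]
eef_rot: [180.0, 0.0, 75.1]
ft_force: [-0.3, -0.8, 3.9]
width: 39.6
grip_force: 35.0
```

>>> drive_tool(moves=[0, 0, 0, 0, 0, 0, 0, 0, 0, 0, 0, 0])

```text
time_s: 9.62
eef_pos: [398.0, -339.8, 9.2]
eef_rot: [180.0, 0.0, 75.1]
ft_force: [-0.4, 0.5, 5.0]
width: 39.9
grip_force: 35.0
```

Run:
```python
from plan import *
p=here();plan(p,[(p[0],p[1],p[2]+35,75.1),(p[0],p[1],p[2]+100,75.1),(477.5,-58.1,p[2]+100,100.8),(477.5,-58.1,p[2]+40,100.8)],step=34)
```

```text
t 9.62 F [-0.4  0.5  5. ] w 39.9 g 35.0 pose [ 398.  -339.8    9.2] [1.7996e+02 1.0000e-02 7.5100e+01]
[0,0,-18,0.0,0,0,-35,0.0,0,0,-68,0.0,0,0,-100,0.0,33,0,-100,-0.05]
[32,3,0,-0.05,64,5,0,-0.1,97,7,0,-0.15,129,9,0,-0.2,162,11,0,-0.25]
[31,10,0,-0.05,62,20,0,-0.1,92,30,0,-0.15,92,30,30,-0.15,92,30,60,-0.15]
end [477.3 -58.6  49.2 100.9]
```

>>> drive_tool(moves=[0, 0, -18, 0, 0, 0, -35, 0, 0, 0, -68, 0, 0, 0, -100, 0, 33, 0, -100, -0.05])

```text
time_s: 10.03
eef_pos: [406.4, -318.5, 114.1]
eef_rot: [179.3, 0.8, 77.4]
ft_force: [1.3, -3.4, -3.7]
width: 39.8
grip_force: 35.0
```

>>> drive_tool(moves=[32, 3, 0, -0.05, 64, 5, 0, -0.1, 97, 7, 0, -0.15, 129, 9, 0, -0.2, 162, 11, 0, -0.25])

```text
time_s: 10.45
eef_pos: [450.0, -149.8, 107.9]
eef_rot: [-179.9, -0.0, 92.4]
ft_force: [0.8, 0.0, -4.2]
width: 39.6
grip_force: 35.0
```

>>> drive_tool(moves=[31, 10, 0, -0.05, 62, 20, 0, -0.1, 90, 30, 0, -0.15, 90, 30, 25, -0.15, 90, 30, 45, -0.15])

```text
time_s: 10.87
eef_pos: [477.8, -57.0, 62.7]
eef_rot: [179.9, -0.1, 101.3]
ft_force: [-0.3, -0.4, -4.8]
width: 39.6
grip_force: 35.0
```

>>> drive_tool(moves=[0, 0, 0, 0, 0, 0, 0, 0, 0, 0, 0, 0])

```text
time_s: 11.12
eef_pos: [477.1, -61.1, 64.0]
eef_rot: [-180.0, 0.0, 100.8]
ft_force: [0.7, -0.1, -2.9]
width: 40.0
grip_force: 35.0
```

Run:
```python
from plan import *
p=here();plan(p,[(477.5,-58.1,19,100.8)],step=15)
snap("c"); mosaic("mc","top",[(240,205),(262,205),(290,205)]);mosaic("mc2","side",[(240,195),(255,200),(270,210)])
cv2.imwrite("pics/mc3.png",np.vstack([cv2.imread("pics/mc.png"),cv2.imread("pics/mc2.png")]))
```

```text
t 11.12 F [ 0.7 -0.1 -2.9] w 40.0 g 35.0 pose [477.1 -61.1  64. ] [-1.7999e+02  3.0000e-02  1.0082e+02]
[1,0,11,0.0,1,0,22,0.0,2,1,34,0.0,3,1,45,0.0]
end [477.6 -58.   19.  100.8]
```

View pics/mc3.png

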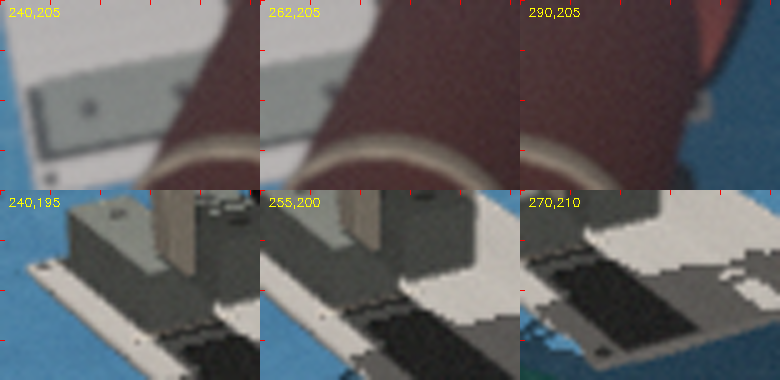

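The crop shows the long brick squarely on the band, dots at tile (88,108) and (183,92), with its end just short of the cross line. I check its position.

Run:
```python
from m import *
a=np.radians(10.8);E=np.array([[np.cos(a),np.sin(a)],[-np.sin(a),np.cos(a)]]);c=np.array([514.75,-13.35])
q=[ray('top',*P((240,205),p),44)[:2] for p in((88,108),(183,92))]
print([x.round(1) for x in q],[(E@(x-c)).round(1) for x in q],(E@(np.mean(q,0)-c)).round(1))
print((E@(np.array([477.6,-58.])-c)).round(1))
```

```text
[array([456.7,  54.1]), array([465.1,   2.9])] [array([-44.4,  77.1]), array([-45.7,  25.2])] [-45.   51.2]
[-44.9 -36.9]
```

>>> drive_tool(moves=[1, 0, 15, 0, 2, 1, 30, 0, 3, 1, 40, 0, 3, 1, 40, 0, 3, 1, 40, 0])

```text
time_s: 11.63
eef_pos: [477.8, -57.7, 24.2]
eef_rot: [180.0, 0.0, 100.8]
ft_force: [-0.0, 0.9, -4.2]
width: 39.9
grip_force: 35.0
```

>>> drive_tool(moves=[0, 0, 0, 0, 0, 0, 0, 0])

```text
time_s: 11.8
eef_pos: [478.4, -57.7, 24.7]
eef_rot: [179.9, 0.0, 100.9]
ft_force: [0.8, 0.4, -3.7]
width: 39.6
grip_force: 35.0
```

Long brick is at (-45.0, 51.2) in the plate frame. I lower the short one.

>>> drive_tool(moves=[0, 0, 3, 0, 0, 0, 6, 0, 0, 0, 7, 0, 0, 0, 7, 0, 0, 0, 7, 0])

```text
time_s: 12.22
eef_pos: [477.8, -57.4, 17.2]
eef_rot: [180.0, -0.0, 100.9]
ft_force: [-1.0, 0.3, 3.0]
width: 39.8
grip_force: 35.0
```

>>> drive_tool(moves=[0, 0, 0, 0, 0, 0, 0, 0, 0, 0, 0, 0, 0, 0, 0, 0], fingers=0.3)

```text
time_s: 12.55
eef_pos: [477.7, -57.4, 16.6]
eef_rot: [180.0, 0.0, 100.9]
ft_force: [-0.4, 0.3, -0.4]
width: 61.8
grip_force: 0.0
```

>>> drive_tool(moves=[0, 0, -15, 0, 0, 0, -40, 0, 0, 0, -70, 0, 0, 0, -105, 0])

```text
time_s: 12.88
eef_pos: [476.4, -57.2, 121.8]
eef_rot: [-179.8, -0.0, 100.9]
ft_force: [0.3, -0.2, 0.1]
width: 65.4
grip_force: 0.0
```

Run:
```python
from plan import *
plan(here(),[(480,130,130,100),(395.2,342.5,130,90),(395.2,342.5,130,90),(395.2,342.5,60,90)])
```

```text
t 12.88 F [ 0.3 -0.2  0.1] w 65.4 g 0.0 pose [476.4 -57.2 121.8] [-1.7980e+02 -3.0000e-02  1.0088e+02]
[37,8,-2,0.0,73,16,-3,0.01,110,23,-5,0.01,147,31,-7,0.01,183,39,-8,0.02]
[32,-7,0,0.02,64,-14,0,0.05,96,-21,0,0.07,128,-27,0,0.1,160,-34,0,0.12]
[31,-11,0,0.02,62,-21,0,0.05,62,-21,0,0.05,62,-21,35,0.05,62,-21,70,0.05]
end [395.6 342.7  59.8  90. ]
```

>>> drive_tool(moves=[37, 8, -2, 0, 73, 16, -3, 0.01, 110, 23, -5, 0.01, 147, 31, -7, 0.01, 183, 39, -8, 0.02])

```text
time_s: 13.3
eef_pos: [481.1, 131.7, 129.9]
eef_rot: [180.0, -0.0, 99.7]
ft_force: [0.5, -1.1, 0.3]
width: 65.3
grip_force: 0.0
```

>>> drive_tool(moves=[32, -7, 0, 0.02, 64, -14, 0, 0.05, 96, -21, 0, 0.07, 128, -27, 0, 0.1, 160, -34, 0, 0.12])

```text
time_s: 13.72
eef_pos: [419.9, 283.2, 129.6]
eef_rot: [180.0, 0.0, 92.8]
ft_force: [1.0, -0.1, -0.6]
width: 65.1
grip_force: 0.0
```

>>> drive_tool(moves=[31, -11, 0, 0.02, 62, -21, 0, 0.05, 62, -21, 20, 0.05, 62, -21, 50, 0.05, 62, -21, 65, 0.05])

```text
time_s: 14.13
eef_pos: [394.8, 343.0, 62.3]
eef_rot: [-179.9, 0.1, 90.2]
ft_force: [-0.9, 0.8, -0.7]
width: 65.3
grip_force: 0.0
```

>>> drive_tool(moves=[0, 0, 0, 0, 0, 0, 0, 0, 0, 0, 0, 0])

```text
time_s: 14.38
eef_pos: [397.5, 342.7, 65.5]
eef_rot: [179.9, -0.0, 90.0]
ft_force: [0.3, 0.4, 0.1]
width: 65.0
grip_force: 0.0
```

Run:
```python
from plan import *
plan(here(),[(395.2,342.5,4,90)],step=15)
snap("d")
mosaic("md","top",[(125,232),(240,205),(290,205)]);mosaic("md2","side",[(195,145),(240,195),(265,205)])
cv2.imwrite("pics/md3.png",np.vstack([cv2.imread("pics/md.png"),cv2.imread("pics/md2.png")]))
```

```text
t 14.38 F [0.3 0.4 0.1] w 65.0 g 0.0 pose [397.5 342.7  65.5] [ 1.7992e+02 -5.0000e-02  8.9970e+01]
[0,0,12,-0.0,0,-1,25,-0.0,0,-1,37,-0.0,0,-2,49,-0.0,0,-2,61,-0.0]
end [395.5 342.7   4.5  90. ]
```

View pics/md3.png

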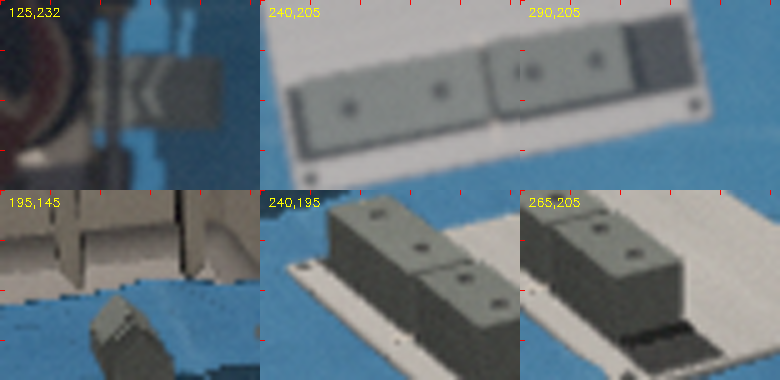

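Both bricks lie end to end on the band, with short-brick dots at tile (13,72) and (76,60). The open fingers straddle the cap. I descend and grip.

Run:
```python
from m import *
a=np.radians(10.8);E=np.array([[np.cos(a),np.sin(a)],[-np.sin(a),np.cos(a)]]);c=np.array([514.75,-13.35])
for o,L in (((290,205),((13,72),(76,60))),((240,205),((89,108),(180,91)))):
    q=[E@(ray('top',*P(o,p),44)[:2]-c) for p in L]; print(q,np.mean(q,0).round(1))
```

```text
[array([-43.3620883 , -19.25043293]), array([-43.51319759, -53.9682724 ])] [-43.4 -36.6]
[array([-44.46127742,  76.59723282]), array([-44.85748479,  26.72411447])] [-44.7  51.7]
```

>>> drive_tool(moves=[0, 0, 20, 0, 0, -1, 40, 0, 0, -2, 55, 0, 0, -2, 60, 0, 0, -2, 60, 0])

```text
time_s: 14.9
eef_pos: [394.5, 342.4, 4.4]
eef_rot: [-180.0, 0.0, 90.0]
ft_force: [-0.5, 0.1, 0.8]
width: 65.3
grip_force: 0.0
```

>>> drive_tool(moves=[0, 0, 0, 0, 0, 0, 0, 0])

```text
time_s: 15.07
eef_pos: [395.6, 343.1, 5.8]
eef_rot: [179.9, -0.1, 90.0]
ft_force: [-0.1, 0.1, -0.1]
width: 65.2
grip_force: 0.0
```

>>> drive_tool(moves=[0, 0, 2, 0, 0, 0, 3, 0, 0, 0, 3, 0])

```text
time_s: 15.32
eef_pos: [394.7, 342.7, 1.9]
eef_rot: [180.0, -0.0, 90.0]
ft_force: [0.2, -0.0, -1.1]
width: 65.2
grip_force: 0.0
```

>>> drive_tool(moves=[0, 0, 0, 0, 0, 0, 0, 0, 0, 0, 0, 0, 0, 0, 0, 0, 0, 0, 0, 0], fingers=1.0)

```text
time_s: 15.73
eef_pos: [394.0, 342.5, 1.6]
eef_rot: [-179.9, 0.0, 90.0]
ft_force: [-0.7, -0.8, 1.7]
width: 39.2
grip_force: 35.0
```

>>> drive_tool(moves=[0, 0, 0, 0, 0, 0, 0, 0, 0, 0, 0, 0])

```text
time_s: 15.98
eef_pos: [394.0, 342.5, 1.6]
eef_rot: [-179.9, 0.0, 90.0]
ft_force: [-1.7, -1.2, 2.3]
width: 39.8
grip_force: 35.0
```

Run:
```python
from plan import *
p=here();plan(p,[(p[0],p[1],p[2]+35,90),(p[0],p[1],p[2]+120,90),(470,150,p[2]+120,97),(471.5,-21.6,p[2]+120,100.8),(471.5,-21.6,p[2]+120,100.8),(471.5,-21.6,p[2]+80,100.8)],step=34)
```

```text
t 15.98 F [-1.7 -1.2  2.3] w 39.8 g 35.0 pose [394.  342.5   1.6] [-1.7993e+02  2.0000e-02  9.0010e+01]
[0,0,-18,0.0,0,0,-35,0.0,0,0,-63,0.0,0,0,-92,0.0,0,0,-120,0.0]
[-28,11,0,-0.02,-55,22,0,-0.03,-83,33,0,-0.05,-110,43,0,-0.07,-138,54,0,-0.09]
[-28,9,0,-0.01,-56,17,0,-0.03,-85,15,0,-0.04,-113,12,0,-0.05,-142,10,0,-0.07]
[-28,-4,0,-0.01,-56,-9,0,-0.02,-85,-13,0,-0.03,-85,-13,0,-0.03,-85,-13,20,-0.03]
[0,0,20,0.0]
end [471.5 -22.   81.6 100.9]
```

>>> drive_tool(moves=[0, 0, -18, 0, 0, 0, -35, 0, 0, 0, -63, 0, 0, 0, -92, 0, 0, 0, -120, 0])

```text
time_s: 16.4
eef_pos: [394.2, 341.9, 122.0]
eef_rot: [-180.0, 0.1, 90.0]
ft_force: [-0.2, -0.4, -3.4]
width: 40.1
grip_force: 35.0
```

>>> drive_tool(moves=[-28, 11, 0, -0.02, -55, 22, 0, -0.03, -83, 33, 0, -0.05, -110, 43, 0, -0.07, -138, 54, 0, -0.09])

```text
time_s: 16.82
eef_pos: [448.3, 203.2, 121.0]
eef_rot: [-179.9, 0.0, 95.3]
ft_force: [0.2, -0.5, -3.8]
width: 40.0
grip_force: 35.0
```

>>> drive_tool(moves=[-28, 9, 0, -0.01, -56, 17, 0, -0.03, -85, 15, 0, -0.04, -113, 12, 0, -0.05, -142, 10, 0, -0.07])

```text
time_s: 17.23
eef_pos: [470.7, 62.5, 120.9]
eef_rot: [-179.9, 0.0, 99.2]
ft_force: [1.2, 0.6, -3.7]
width: 40.2
grip_force: 35.0
```

>>> drive_tool(moves=[-28, -4, 0, -0.01, -56, -9, 0, -0.02, -85, -13, 0, -0.03, -85, -13, 10, -0.03, -85, -13, 25, -0.03])

```text
time_s: 17.65
eef_pos: [473.0, -25.2, 97.1]
eef_rot: [179.8, 0.1, 100.6]
ft_force: [0.2, 0.5, -4.7]
width: 39.8
grip_force: 35.0
```

>>> drive_tool(moves=[0, 0, 10, 0, 0, 0, 15, 0, 0, 0, 15, 0, 0, 0, 15, 0])

```text
time_s: 17.98
eef_pos: [472.0, -22.0, 81.4]
eef_rot: [-180.0, 0.0, 100.9]
ft_force: [-0.3, 0.9, -3.6]
width: 39.8
grip_force: 35.0
```

Run:
```python
from plan import *
plan(here(),[(471.5,-21.6,47,100.8)],step=12)
```

```text
t 17.98 F [-0.3  0.9 -3.6] w 39.8 g 35.0 pose [472.  -22.   81.4] [-1.7996e+02  1.0000e-02  1.0089e+02]
[0,0,11,0.0,0,0,23,0.0,0,0,34,0.0]
end [472.  -22.   47.4 100.9]
```

>>> drive_tool(moves=[0, 0, 12, 0, 0, 0, 24, 0, 0, 0, 30, 0, 0, 0, 30, 0, 0, 0, 30, 0])

```text
time_s: 18.4
eef_pos: [472.3, -21.9, 51.9]
eef_rot: [180.0, 0.0, 100.9]
ft_force: [-0.2, 0.3, -3.6]
width: 39.8
grip_force: 35.0
```

>>> drive_tool(moves=[0, 0, 0, 0, 0, 0, 0, 0])

```text
time_s: 18.57
eef_pos: [472.7, -22.0, 52.3]
eef_rot: [179.9, 0.0, 100.9]
ft_force: [0.3, 0.1, -3.4]
width: 39.7
grip_force: 35.0
```

>>> drive_tool(moves=[0, 0, 3, 0, 0, -1, 5, 0, 0, -1, 6, 0, 0, -1, 6, 0, 0, -1, 6, 0])

```text
time_s: 18.98
eef_pos: [470.9, -22.1, 45.6]
eef_rot: [-180.0, -0.0, 100.9]
ft_force: [-0.3, -0.6, -4.0]
width: 39.8
grip_force: 35.0
```

>>> drive_tool(moves=[0, 0, 0, 0, 0, 0, 0, 0])

```text
time_s: 19.15
eef_pos: [470.9, -22.1, 45.6]
eef_rot: [-180.0, -0.0, 100.9]
ft_force: [0.0, -0.1, -3.2]
width: 39.5
grip_force: 35.0
```

>>> drive_tool(moves=[0, 0, 1, 0, 0, 0, 1, 0, 0, 0, 1, 0])

```text
time_s: 19.4
eef_pos: [470.9, -22.1, 45.6]
eef_rot: [180.0, -0.0, 100.9]
ft_force: [-1.3, 0.4, 4.3]
width: 39.7
grip_force: 35.0
```

>>> drive_tool(moves=[0, 0, 0, 0, 0, 0, 0, 0, 0, 0, 0, 0, 0, 0, 0, 0], fingers=0.3)

```text
time_s: 19.73
eef_pos: [471.5, -22.2, 44.7]
eef_rot: [180.0, 0.0, 100.9]
ft_force: [-0.1, 0.2, 1.5]
width: 61.6
grip_force: 0.0
```

>>> drive_tool(moves=[0, 0, -15, 0, 0, 0, -40, 0, 0, 0, -75, 0, 0, 0, -110, 0, 0, 0, -140, 0])

```text
time_s: 20.15
eef_pos: [471.3, -22.3, 186.6]
eef_rot: [179.9, 0.0, 100.9]
ft_force: [0.2, 0.1, 0.2]
width: 65.6
grip_force: 0.0
```

Run:
```python
from plan import *
plan(here(),[(615.7,282,190,100.8),(615.7,282,190,100.8)])
```

```text
t 20.15 F [0.2 0.1 0.2] w 65.6 g 0.0 pose [471.3 -22.3 186.6] [1.7995e+02 3.0000e-02 1.0087e+02]
[30,22,0,0.0,60,44,-1,0.0,91,66,-1,0.0,121,89,-2,0.0,151,111,-2,0.0]
[30,22,0,0.0,60,44,-1,0.0,90,66,-1,0.0,121,88,-1,0.0,121,88,-1,0.0]
end [615.4 282.3 189.6 100.9]
```

Retreated. I turn to 160° so that a release keeps the fingers clear of the wall, and open fully.

Run:
```python
from plan import *
plan(here(),[(615.7,282,200,160),(615.7,282,200,160)])
```

```text
t 20.15 F [0.2 0.1 0.2] w 65.6 g 0.0 pose [471.3 -22.3 186.6] [1.7995e+02 3.0000e-02 1.0087e+02]
[27,20,-1,-0.1,54,40,-3,-0.21,81,60,-4,-0.31,109,80,-5,-0.41,136,100,-7,-0.52]
[14,30,-1,-0.1,27,61,-2,-0.2,41,92,-4,-0.31,55,123,-5,-0.41,68,154,-6,-0.51]
[1,0,0,-0.0]
end [615.4 282.3 199.6 159.9]
```

>>> drive_tool(moves=[27, 20, -1, -0.1, 54, 40, -3, -0.21, 81, 60, -4, -0.31, 109, 80, -5, -0.41, 136, 100, -7, -0.52], fingers=0)

```text
time_s: 20.57
eef_pos: [543.8, 132.1, 191.6]
eef_rot: [-180.0, -0.0, 131.0]
ft_force: [-0.0, -0.0, -0.2]
width: 91.3
grip_force: 0.0
```

>>> drive_tool(moves=[14, 30, -1, -0.1, 27, 61, -2, -0.2, 41, 92, -4, -0.31, 55, 123, -5, -0.41, 68, 154, -6, -0.51])

```text
time_s: 20.98
eef_pos: [616.3, 284.0, 197.5]
eef_rot: [-180.0, -0.0, 160.2]
ft_force: [1.3, 0.2, -0.2]
width: 93.1
grip_force: 0.0
```

>>> drive_tool(moves=[1, 0, 0, 0, 1, 0, 0, 0, 1, 0, 0, 0, 1, 0, 0, 0])

```text
time_s: 21.32
eef_pos: [615.1, 280.4, 197.6]
eef_rot: [-179.9, 0.0, 159.7]
ft_force: [-0.4, -1.3, 0.5]
width: 92.8
grip_force: 0.0
```

Run:
```python
from plan import *
plan(here(),[(615.7,282,130,160),(615.7,282,40,160)],step=24)
snap("e")
mosaic("me","top",[(147,150),(240,205),(290,205)]);mosaic("me2","side",[(265,120),(240,175),(265,185)])
cv2.imwrite("pics/me3.png",np.vstack([cv2.imread("pics/me.png"),cv2.imread("pics/me2.png")]))
```

```text
t 21.32 F [-0.4 -1.3  0.5] w 92.8 g 0.0 pose [615.1 280.4 197.6] [-1.7989e+02  2.0000e-02  1.5973e+02]
[0,1,23,-0.0,0,1,45,-0.0,0,2,68,-0.0,0,2,90,-0.0,0,2,113,-0.0]
[0,0,22,-0.0,0,0,45,-0.0]
end [615.8 282.3  39.6 159.7]
```

View pics/me3.png

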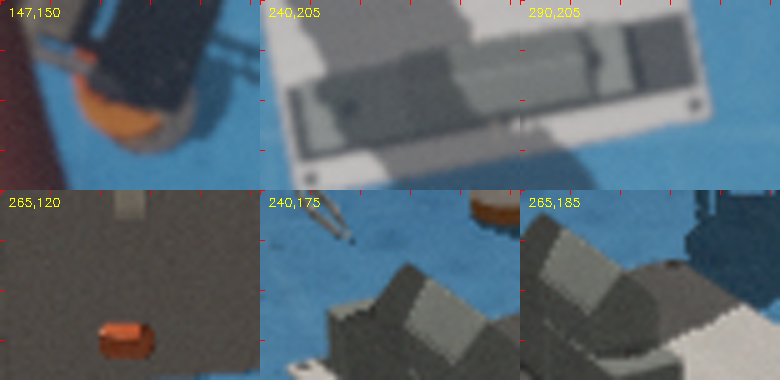

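The cap lies on both bricks, spanning the joint. I descend over the bottle.

>>> drive_tool(moves=[0, 1, 23, 0, 0, 1, 45, 0, 0, 2, 68, 0, 0, 2, 90, 0, 0, 2, 113, 0])

```text
time_s: 21.83
eef_pos: [616.0, 283.5, 84.4]
eef_rot: [180.0, 0.1, 159.8]
ft_force: [-0.5, -0.3, -0.2]
width: 93.0
grip_force: 0.0
```

>>> drive_tool(moves=[0, 0, 15, 0, 0, 0, 30, 0, 0, 0, 40, 0, 0, 0, 40, 0, 0, 0, 40, 0])

```text
time_s: 22.25
eef_pos: [615.8, 283.9, 44.8]
eef_rot: [-180.0, -0.0, 159.9]
ft_force: [0.3, 0.4, 0.8]
width: 93.2
grip_force: 0.0
```

>>> drive_tool(moves=[0, 0, 0, 0, 0, 0, 0, 0])

```text
time_s: 22.42
eef_pos: [616.7, 284.8, 46.1]
eef_rot: [179.9, 0.1, 159.9]
ft_force: [-0.0, 0.9, 0.1]
width: 93.0
grip_force: 0.0
```

>>> drive_tool(moves=[0, -1, 4, 0, 0, -3, 7, 0, 0, -3, 7, 0, 0, -3, 7, 0, 0, -3, 7, 0])

```text
time_s: 22.83
eef_pos: [614.8, 281.6, 37.6]
eef_rot: [-180.0, -0.0, 159.9]
ft_force: [0.3, 0.0, -0.3]
width: 92.8
grip_force: 0.0
```

>>> drive_tool(moves=[0, 0, 0, 0, 0, 0, 0, 0, 0, 0, 0, 0, 0, 0, 0, 0, 0, 0, 0, 0], fingers=0.5, newtons=12)

```text
time_s: 23.25
eef_pos: [614.8, 281.7, 37.6]
eef_rot: [-180.0, -0.0, 159.9]
ft_force: [-0.4, 0.3, -0.1]
width: 64.4
grip_force: 0.0
```

>>> drive_tool(moves=[0, 0, 0, 0, 0, 0, 0, 0, 0, 0, 0, 0], fingers=0.6, newtons=20)

```text
time_s: 23.5
eef_pos: [614.8, 281.8, 37.7]
eef_rot: [180.0, 0.0, 159.9]
ft_force: [0.8, -0.5, 0.8]
width: 57.5
grip_force: 20.0
```

Run:
```python
from plan import *
p=here();plan(p,[(p[0],p[1],p[2]+30,160),(p[0],p[1],p[2]+110,160),(547.2,-7.2,p[2]+110,160),(547.2,-7.2,p[2]+110,160),(547.2,-7.2,p[2]+50,160)],step=28)
```

```text
t 23.5 F [ 0.8 -0.5  0.8] w 57.5 g 20.0 pose [614.8 281.8  37.7] [1.7999e+02 1.0000e-02 1.5991e+02]
[0,0,-15,-0.0,0,0,-30,-0.0,0,0,-57,-0.0,0,0,-83,-0.0,0,0,-110,-0.0]
[-3,-27,0,-0.0,-7,-54,0,-0.0,-10,-80,0,-0.0,-13,-107,0,-0.0,-16,-134,0,-0.0]
[-4,-27,0,-0.0,-7,-54,0,-0.0,-10,-80,0,-0.0,-13,-107,0,-0.0,-17,-134,0,-0.0]
[-3,-27,0,-0.0,-3,-27,0,-0.0,-3,-27,20,-0.0,-3,-27,40,-0.0,-3,-27,60,-0.0]
end [547.3  -7.6  87.7 159.9]
```

>>> drive_tool(moves=[0, 0, -15, 0, 0, 0, -30, 0, 0, 0, -57, 0, 0, 0, -83, 0, 0, 0, -110, 0], fingers=1.0)

```text
time_s: 23.92
eef_pos: [613.7, 281.2, 147.5]
eef_rot: [-179.9, -0.1, 159.9]
ft_force: [0.8, -0.3, -2.5]
width: 57.3
grip_force: 20.0
```

>>> drive_tool(moves=[-3, -27, 0, 0, -7, -54, 0, 0, -10, -80, 0, 0, -13, -107, 0, 0, -16, -134, 0, 0])

```text
time_s: 24.33
eef_pos: [582.6, 149.0, 147.1]
eef_rot: [-179.9, -0.1, 159.9]
ft_force: [-0.0, -0.1, -1.9]
width: 57.4
grip_force: 20.0
```

>>> drive_tool(moves=[-4, -27, 0, 0, -7, -54, 0, 0, -10, -80, 0, 0, -13, -107, 0, 0, -17, -134, 0, 0])

```text
time_s: 24.75
eef_pos: [552.4, 17.6, 147.2]
eef_rot: [-180.0, -0.1, 159.9]
ft_force: [0.4, 0.1, -2.5]
width: 57.6
grip_force: 20.0
```

>>> drive_tool(moves=[-3, -27, 0, 0, -3, -27, 0, 0, -3, -27, 20, 0, -3, -27, 40, 0, -3, -27, 60, 0])

```text
time_s: 25.17
eef_pos: [547.0, -7.8, 87.0]
eef_rot: [180.0, 0.0, 159.9]
ft_force: [-0.3, 0.3, -2.4]
width: 57.5
grip_force: 20.0
```

>>> drive_tool(moves=[0, 0, 0, 0, 0, 0, 0, 0, 0, 0, 0, 0])

```text
time_s: 25.42
eef_pos: [547.8, -7.7, 88.3]
eef_rot: [180.0, 0.1, 159.9]
ft_force: [-0.5, -0.3, -1.5]
width: 57.5
grip_force: 20.0
```

Run:
```python
from plan import *
p=here();plan(p,[(547.2,-7.2,50,160)],step=12)
snap("f"); c=np.load("side.npz")["im"][140:275,200:380,::-1]
cv2.imwrite("pics/f2.png",cv2.resize(c,None,fx=4,fy=4,interpolation=cv2.INTER_CUBIC))
```

```text
t 25.42 F [-0.5 -0.3 -1.5] w 57.5 g 20.0 pose [547.8  -7.7  88.3] [1.7999e+02 6.0000e-02 1.5991e+02]
[0,0,10,-0.0,0,0,19,-0.0,1,0,29,-0.0,1,0,38,-0.0]
end [546.8  -7.4  50.3 159.9]
```

View pics/f2.png

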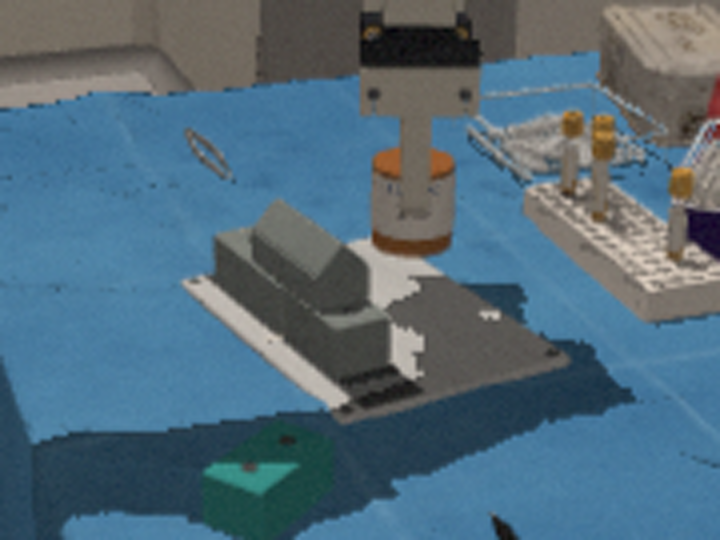

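The picture shows the wall complete and the bottle upright in the grip behind it. I lower it.

>>> drive_tool(moves=[0, 0, 12, 0, 0, 0, 24, 0, 0, 0, 36, 0, 0, 0, 36, 0, 0, 0, 36, 0])

```text
time_s: 25.93
eef_pos: [547.5, -7.7, 52.2]
eef_rot: [180.0, 0.0, 159.9]
ft_force: [0.4, 0.1, -2.0]
width: 57.3
grip_force: 20.0
```

>>> drive_tool(moves=[0, 0, 0, 0, 0, 0, 0, 0])

```text
time_s: 26.1
eef_pos: [548.1, -7.7, 52.8]
eef_rot: [180.0, 0.1, 159.9]
ft_force: [0.2, 0.4, -1.4]
width: 57.3
grip_force: 20.0
```

>>> drive_tool(moves=[0, 0, 3, 0, 0, 0, 5, 0, 0, 0, 6, 0, 0, 0, 6, 0, 0, 0, 6, 0])

```text
time_s: 26.52
eef_pos: [547.2, -7.7, 45.6]
eef_rot: [-180.0, -0.0, 159.9]
ft_force: [-0.8, -0.0, -2.6]
width: 57.6
grip_force: 20.0
```

>>> drive_tool(moves=[0, 0, 0, 0, 0, 0, 0, 0])

```text
time_s: 26.68
eef_pos: [547.2, -7.7, 45.6]
eef_rot: [-180.0, -0.0, 159.9]
ft_force: [-0.4, -0.4, -2.8]
width: 57.4
grip_force: 20.0
```

>>> drive_tool(moves=[0, 0, 1, 0, 0, 0, 1, 0, 0, 0, 1, 0])

```text
time_s: 26.93
eef_pos: [547.3, -7.8, 45.6]
eef_rot: [180.0, 0.0, 159.9]
ft_force: [-2.4, -0.5, 7.1]
width: 57.5
grip_force: 20.0
```

>>> drive_tool(moves=[0, 0, 0, 0, 0, 0, 0, 0, 0, 0, 0, 0, 0, 0, 0, 0], fingers=0.1)

```text
time_s: 27.27
eef_pos: [547.4, -7.8, 44.6]
eef_rot: [180.0, 0.0, 159.9]
ft_force: [-0.7, 0.1, 0.5]
width: 79.5
grip_force: 0.0
```

>>> drive_tool(moves=[0, 0, -12, 0, 0, 0, -30, 0, 0, 0, -55, 0, 0, 0, -80, 0, 0, 0, -110, 0])

```text
time_s: 27.68
eef_pos: [546.3, -7.7, 154.7]
eef_rot: [-179.9, -0.1, 159.9]
ft_force: [-0.3, 0.0, -0.8]
width: 83.7
grip_force: 0.0
```

>>> drive_tool(moves=[28, 28, -20, 0, 55, 55, -40, 0, 80, 80, -40, 0, 105, 105, -40, 0, 105, 105, -40, 0])

```text
time_s: 28.1
eef_pos: [481.1, 135.9, 195.0]
eef_rot: [179.7, -0.2, 160.7]
ft_force: [-0.4, -0.4, 0.9]
width: 83.6
grip_force: 0.0
```

>>> drive_tool(moves=[0, 0, 0, 0, 0, 0, 0, 0, 0, 0, 0, 0, 0, 0, 0, 0])

```text
time_s: 28.43
eef_pos: [485.3, 125.1, 194.5]
eef_rot: [-179.9, 0.0, 159.7]
ft_force: [-0.1, 0.3, -0.7]
width: 83.7
grip_force: 0.0
```

Run:
```python
from plan import *
here(); snap("g"); o=[]
for n,(u,v) in (("side",(230,150)),("top",(225,160))):
    c=np.load(n+".npz")["im"][v:v+110,u:u+120,::-1]; o.append(cv2.resize(c,(400,367),interpolation=cv2.INTER_CUBIC))
cv2.imwrite("pics/g2.png",np.hstack(o))
```

```text
t 28.43 F [-0.1  0.3 -0.7] w 83.7 g 0.0 pose [485.3 125.1 194.5] [-1.7995e+02  2.0000e-02  1.5971e+02]
```

View pics/g2.png

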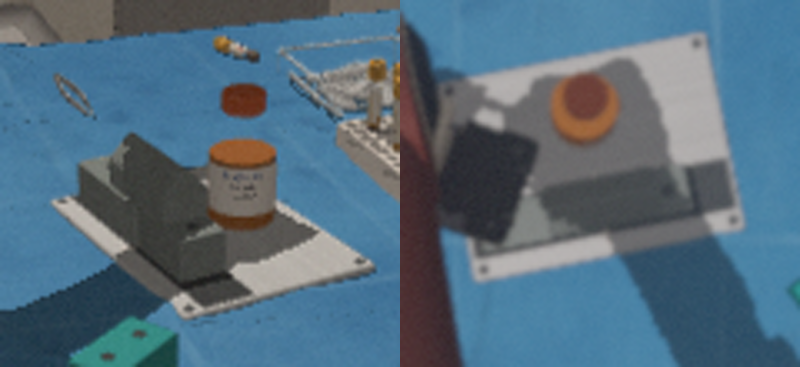

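The picture shows the wall and cap standing with the bottle upright behind the joint, its cap at about (280,189) in the top view. The arm is clear, so I check the bottle's place and hand in.

Run:
```python
from h import *
a=np.radians(10.8);E=np.array([[np.cos(a),np.sin(a)],[-np.sin(a),np.cos(a)]])
b=E@(ray('top',225+185/3.333-.4,160+98/3.333-.4,121)[:2]-[514.75,-13.35]);print(b.round(1))
if 8<b[0]<55 and abs(b[1])<12: print(manip.hand_in())
```

```text
[31.7  0.8]
the job is handed in; nothing more can be done
None
```

The wall is built and capped over the joint, the bottle stands upright behind it (measured 31.7 mm behind the plate centre, 0.8 mm off the cross line), and the job was handed in at about 28 s; no verdict was returned.

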